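# Clamp the plaque blank in the bench fixture

### The job

Push the wooden blank along its channel until it sits fully home against the end stop. Then swing the black lever clockwise (seen from above) until you feel the fixture click and its steel index pin drops and stays down, clamping the blank; ease off at the click and never force the lever against the hard stop just behind it. Let go of everything and leave the other things on the bench where they are.

Things in the scene. Friction and masses are not known exactly. Their poses are not given: they have to be found in the camera images.
- fixture: Clamping fixture fixed to the table; origin at table height. Aluminium plate: x -80..80, y -230..170, top z 12 mm. Channel along y on the plate between two steel rails (inner faces x = +-32, outer +-44, tops z 20, y -185..30 mm). End stop: face y 30, top z 46 mm, 88 wide. Bracket over it: 28 wide, y -1..44, top z 56 mm. Round grey cam housing: radius 52 at x 0, y 100, top z 48 mm, lever above.
- stop (a point): Middle of the end stop's face, in the channel, 9 mm above the channel floor (x 0, y 30, z 21 mm in the fixture's frame). The blank is pushed in the fixture's +y direction to reach it.
- panel: Loose wooden plaque blank, 60 (x) x 110 (y) x 18 mm, about 0.1 kg, lying in the channel, 35 to 70 mm short of the stop at the start. Origin: centre of its underside; y along its length, towards the stop. It slides easily (under 2 N).
- panel_front (a point): Centre of the blank's end face nearest the stop (y = +55 mm, 9 mm above its underside).
- panel_back (a point): Centre of the blank's free end face, the one to push on (y = -55 mm, 9 mm above its underside).
- presser: Presser foot: black rubber disc, radius 10 mm, on a steel stem under the bracket, centred 14 mm before the stop (fixture x 0, y 16 mm); origin at its underside's centre. Geared to the lever: down 4 mm per rad, starts 2 to 6 mm above the blank's top, and bears, sprung, with 5 to 12 N on a blank that is home once the pin drops.
- lever: Black clamping lever; origin on its vertical axis, 87 mm above the table; x points along it to the tip. Arm 13 mm wide, 80 to 94 mm above the table, from a boss of radius 17 to a round end of radius 10 mm centred 88 mm out. Starts within 63 degrees of the fixture's -x. It sits in any position on its splined hub, so its angle does not tell where the click is.
- hub_axis (a point): On the lever's axis at its mid height (fixture x 0, y 100, z 87 mm). The click comes 0.6 to 1.7 rad clockwise from the start. Light turning (about 1 N at 65 mm out), then from 0.3 rad before the click a hump needs 6 to 14 N; past it the force suddenly falls, the pin drops, and about 0.25 rad of free play is left before a hard stop. Once clicked it cannot turn back.
- lever_tip (a point): Centre of the lever's round end, 88 mm from the axis, at its mid height (87 mm above the table).
- pin (a joint): Height (m) of the spring-loaded steel index pin, a 12 mm button 38 mm from the lever's axis on the housing's +x, -y side: 0 to -0.001 at the start (its top 12 mm above the housing), rises about 3 mm on the hump, about -0.0055 once clicked down (top 6 to 7 mm above the housing).
- paint_jar: Bystander: small jar, radius 24 mm, 60 mm high; origin under its centre.
- tape_roll: Bystander: roll of clear tape lying flat, outer radius 45 mm, 24 mm high; origin under its centre.
- wood_offcut: Bystander: wood offcut 90 x 40 x 20 mm; origin under its centre.

How it is judged:
By the outcome, as a careful person would: the job done as asked, in the order asked, and still so for the second after the job is handed in, with the robot touching nothing.
It also fails if it takes over 54 s, if anything falls off the work surface, if the arm or the gripper's body presses on something with over 40 N, if the wrist force passes 120 N, or if a joint passes its speed limit or range.

### The arm

A 7-joint arm with a two-finger parallel gripper is mounted at the origin on the work surface. World frame = base frame: x ahead of the robot, y to its left, z up, the work surface at z = 0. Lengths are in m, angles in rad, forces in N, time in s.
With the tool pointing down it reaches from about 0.4 to 0.925 m from the base axis. Payload 4.1 kg.
Tool frame: the origin (TCP) lies at the very end of the fingers, on their centre line; the grasp point (between the pads) lies 19 mm behind it; z points along the fingers, y is the line along which they close (so a half turn about z gives the same grasp; the last joint's range is limited). The gripper opens to 85 mm and grips with 20 to 120 N. Pads are 22 mm wide; open, the fingers measure 114 mm over their backs; the gripper's body (76 mm by 85 mm) begins 54 mm behind the grasp point. The pads swing forward as they close: fully open they stand 13 mm farther back than shut.
Start: joints at [-1.441, 0.398, 0.045, 1.537, -0.019, 1.207, -0.051], TCP at [0.147, 0.633, 0.231] pointing down, gripper open.
Joint ranges: [-2.82, 2.82], [-0.49, 2.23], [-1.37, 1.46], [0, 2.46], [-1.36, 4.5], [0.23, 2], [-2.94, 2.94]. Speed limits (rad/s): [2.57, 2.57, 3.14, 3.14, 3.14, 3.14, 3.14].

### API

Orientations are given as a rotation vector (axis times angle).
In Python, from cell import bot gives the robot as it stands. The module is installed in compiled form; this text tells all that it offers.
- The arm moves only by the tool servo_tool, never from a script. Its argument "motion" is a list of rows, each a list of 3 entries, a list of its own where there are three numbers: the turn, a rotation vector about the tool's x, y, z in rad, then the shift along the tool's x, y, z in m, then the finger opening in m, from 0 to 0.0854. A call has 1 to 20 rows; each row is the pose to reach, as a shift and turn from the pose commanded when the call began, along the tool's axes at that moment; what a row does not reach only later rows make up. A row lasts 1/12 s, in which the tool goes at most 41.7 mm and 7.16 degrees, less where a joint would pass 70% of its speed; a pose out of reach is approached as far as the arm can. A call with a gripper value outside its range is refused whole. The fingers move at their own pace and stop on an object; the grip force is fixed at half the most. Time passes only in rows, so rows that repeat a pose let the fingers close. It gives the time, the measured TCP pose, the force, the opening and the grip force at its end, in the units of the state.
- bot.get_obs(): the state, without advancing time (a new reading comes with each control period).
- bot.get_image(name): name is "scene" or "top" or "wrist"; returns the picture (480x640x3 uint8, red, green, blue); there is no depth.
- bot.calibration(name): a dict with "mtx" (3x3 intrinsics, pixels), "view" (4x4, takes a point from world to camera coordinates); the wrist camera has in their place "tool_from_camera" (4x4, takes a point from camera to tool coordinates, whose origin is the TCP and whose axes are the flange's). Camera axes: x right, y up, looking along -z (the intrinsics and any distortion apply to the point x, -y, -z); pixel columns grow to the right and rows downward; lengths in m; the calibration is good to about 2 mm. A picture is of the moment at which its call begins: read the wrist's pose just before it. calibration takes no time and is no camera call.
- bot.close_job(): hands the job in; it is judged then, once.
The state is a dict: "clock": time; "q": joint angles; "dq": joint speeds; "joint_torque": joint torques, N m; "ee_pos": TCP position; "tcp_rot": TCP orientation; "ft_force": force on the tool from outside, world axes, zero at the start; "moment": the same for the moment, N m; "width": opening from 0.0 (shut) to 1.0 (fully open); "grasp_force": force on a finger pad.
Only numpy, scipy, OpenCV 4.12 (cv2) and the standard library are available. Lean on these libraries where they do the work, as an engineer would, in place of code of your own. Each camera call takes 0.05 s, during which the arm holds its last target. There are 200 camera calls.

## Working session

There is one attempt and no reset: what is moved stays moved. The work goes in short steps, Python scripts to look and compute and a tool call to move; the robot and the scene stay as the last step left them, time stands still between calls to the robot, and variables do not carry over. Pictures are saved under pics/ and viewed, at most 10 in all, crops included, and the job is handed in when it is done.

Besides the shell and the picture viewer there is one more tool, called after "Emit:" by a JSON object that holds its "api" and its "payload", one argument or row to a line. servo_tool: Moves the arm, as the interface text tells. Its arguments: {"type":"object","properties":{"motion":{"type":"array","items":{"type":"array"}}},"required":["motion"]}

```bash
mkdir -p pics
cat > h.py <<'E'
import numpy as np, cv2
from scipy.spatial.transform import Rotation as R
from cell import bot
def cam(name,obs=None):
    c=bot.calibration(name); K=np.array(c['mtx'])
    if name=='wrist':
        T=np.eye(4);T[:3,:3]=R.from_rotvec(obs['tcp_rot']).as_matrix();T[:3,3]=obs['ee_pos']
        W=T@np.array(c['tool_from_camera'])
    else: W=np.linalg.inv(np.array(c['view']))
    return K,W,c
def ray(K,W,u,v):
    d=np.linalg.inv(K)@[u,v,1]; d=np.array([d[0],-d[1],-d[2]])
    return W[:3,3],W[:3,:3]@d
def onplane(K,W,u,v,z):
    o,d=ray(K,W,u,v); return o+d*(z-o[2])/d[2]
def proj(K,W,p):
    c=np.linalg.inv(W)@np.append(p,1); q=K@[c[0],-c[1],-c[2]]; return q[:2]/q[2]
def tri(a,b):
    A=[];y=[]
    M=np.zeros((3,3));r=np.zeros(3)
    for o,d in(a,b):
        d=d/np.linalg.norm(d);P=np.eye(3)-np.outer(d,d);M+=P;r+=P@o
    return np.linalg.solve(M,r)
def save(n,im): cv2.imwrite('pics/'+n,im[:,:,::-1])
E
python3 - <<'E'
from h import *
o=bot.get_obs();print({k:np.round(v,3) for k,v in o.items()})
for n in('scene','top','wrist'):
    save(n+'0.png',bot.get_image(n)); K,W,c=cam(n,o); print(n,list(c),K.round(1).tolist(),W.round(3).tolist())
E
```

```text
{'clock': np.float64(0.0), 'q': array([-1.441,  0.399,  0.045,  1.538, -0.019,  1.207, -0.051]), 'dq': array([-0.001,  0.001, -0.001,  0.   ,  0.   ,  0.   , -0.   ]), 'joint_torque': array([ 0.0000e+00, -4.7514e+01,  1.3650e+00, -2.5422e+01,  1.2000e-02,
        9.0000e-03, -0.0000e+00]), 'ee_pos': array([0.147, 0.632, 0.23 ]), 'tcp_rot': array([-3.580e-01, -3.121e+00,  3.000e-03]), 'ft_force': array([-0.165,  0.571,  0.33 ]), 'moment': array([-0.035,  0.014,  0.017]), 'grasp_force': np.float64(0.0), 'width': np.float64(0.999)}
scene ['mtx', 'view'] [[619.7, 0.0, 320.0], [0.0, 619.7, 241.5], [0.0, 0.0, 1.0]] [[-0.19, -0.651, 0.735, 1.704], [0.982, -0.116, 0.15, 0.226], [-0.012, 0.75, 0.661, 1.098], [0.0, 0.0, 0.0, 1.0]]
top ['mtx', 'view'] [[551.8, 0.0, 322.6], [0.0, 551.8, 242.3], [0.0, 0.0, 1.0]] [[0.007, 0.996, -0.083, 0.476], [-1.0, 0.005, -0.027, -0.028], [-0.026, 0.084, 0.996, 1.234], [0.0, 0.0, 0.0, 1.0]]
wrist ['mtx', 'tool_from_camera'] [[342.9, 0.0, 320.6], [0.0, 342.9, 241.4], [0.0, 0.0, 1.0]] [[0.226, -0.923, -0.31, 0.068], [0.974, 0.214, 0.074, 0.651], [-0.002, -0.319, 0.948, 0.373], [0.0, 0.0, 0.0, 1.0]]
```

View pics/top0.png

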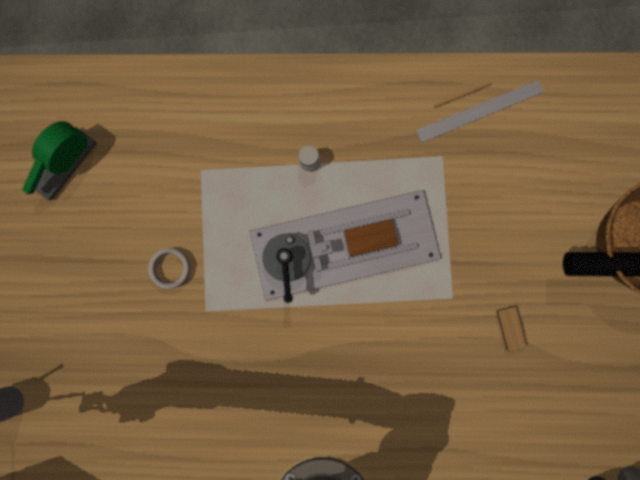

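View pics/scene0.png

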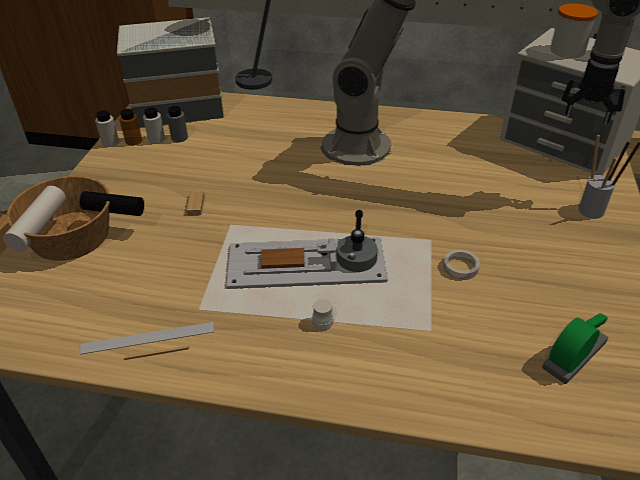

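The top view shows the plate with corners near (250,229), (424,191), (441,259) and (267,300). The blank is at about (371,237), the lever boss at (285,257) and its tip at (288,298). The jar is at (309,158), the tape at (169,268) and the offcut at (512,328). I'll enlarge both views for exact pixels.

Run:
```python
from h import *
t=cv2.imread('pics/top0.png')[180:310,240:450]; t=cv2.resize(t,None,fx=3.6,fy=3.6,interpolation=cv2.INTER_CUBIC)
s=cv2.imread('pics/scene0.png')[200:300,215:400]; s=cv2.resize(s,None,fx=4,fy=4,interpolation=cv2.INTER_CUBIC)
cv2.imwrite('pics/tc.png',cv2.convertScaleAbs(t,alpha=1.5)); cv2.imwrite('pics/sc.png',cv2.convertScaleAbs(s,alpha=1.5))
```

```text
(no output)
```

View pics/tc.png

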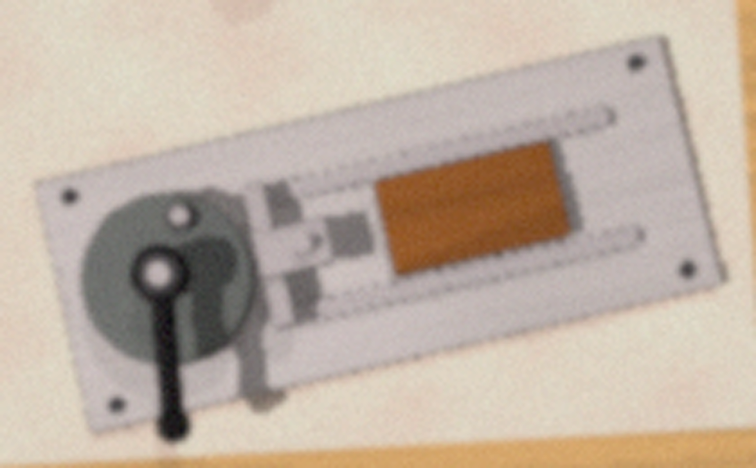

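View pics/sc.png

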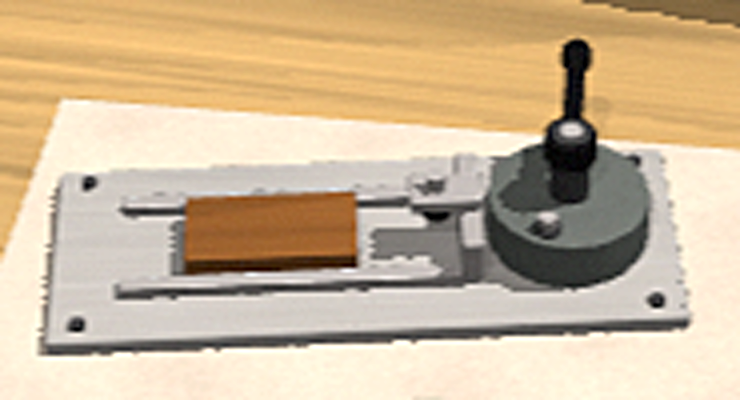

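The crops show these points clearly:
- **Top crop:** plate corners at (37,183), (661,37), (724,280) and (97,432), blank corners at (375,181), (552,140), (572,232) and (397,274), lever boss at (159,272), tip at (173,430).
- **Scene crop:** boss at (570,135), tip at (575,53), blank top corners at (186,198), (355,192), (357,262) and (185,265).

```bash
cat >> h.py <<'E'
def T2(p): return (np.array(p)+.5)/3.6-.5+[240,180]
def S4(p): return (np.array(p)+.5)/4-.5+[215,200]
E
python3 - <<'E'
from h import *
Kt,Wt,_=cam('top');Ks,Ws,_=cam('scene')
F=np.array([[80,170],[80,-230],[-80,-230],[-80,170]])/1e3
P=np.array([onplane(Kt,Wt,*T2(p),.012)[:2] for p in[(37,183),(661,37),(724,280),(97,432)]])
print('corners',P.round(4).tolist())
S=np.array([onplane(Ks,Ws,*S4(p),.012)[:2] for p in[(690,322),(45,345),(62,175),(660,153)]])
print('scene corners',S.round(4).tolist())
def fit(F,P):
    a=F-F.mean(0);b=P-P.mean(0);th=np.arctan2((a[:,0]*b[:,1]-a[:,1]*b[:,0]).sum(),(a*b).sum())
    r=np.array([[np.cos(th),-np.sin(th)],[np.sin(th),np.cos(th)]]);t=P.mean(0)-r@F.mean(0);return th,r,t,P-(F@r.T+t)
th,r,t,e=fit(F,P);print('top fit',th,t,e.round(4).tolist())
th2,_,t2,e2=fit(F,S);print('scene fit',th2,t2,e2.round(4).tolist())
for n,a,b in[('boss',(159,272),(570,133)),('tip',(173,430),(575,53))]+[('bl%d'%i,x,y) for i,(x,y) in enumerate(zip([(375,181),(552,140),(572,232),(397,274)],[(357,262),(185,265),(186,198),(355,192)]))]:
    p=tri(ray(Kt,Wt,*T2(a)),ray(Ks,Ws,*S4(b)));q=onplane(Kt,Wt,*T2(a),.087 if n in('boss','tip') else .03)
    print(n,p.round(4),'fix',(r.T@(p[:2]-t)).round(4),'| plane fix',(r.T@(q[:2]-t)).round(4))
print('hub world',r@[0,.1]+t)
E
```

```text
corners [[0.6042, 0.1673], [0.6967, -0.219], [0.5462, -0.2562], [0.4508, 0.1276]]
scene corners [[0.6083, 0.1696], [0.6984, -0.2178], [0.5449, -0.2543], [0.4533, 0.1325]]
top fit 0.24056551330056833 [ 0.56732684 -0.01594892] [[-0.0003, -0.0009], [-0.0031, 0.0012], [0.0018, 0.0022], [0.0016, -0.0025]]
scene fit 0.23111495508571359 [ 0.56933735 -0.01330926] [[-0.0, -0.0009], [-0.0015, 0.0011], [0.0007, 0.0012], [0.0008, -0.0014]]
boss [0.544  0.0826 0.0985] fix [0.0009 0.1012] | plane fix [0.0018 0.1019]
tip [0.4539 0.0736 0.0896] fix [-0.0888  0.114 ] | plane fix [-0.0888  0.1146]
bl0 [ 0.6049 -0.0417  0.0244] fix [ 0.0303 -0.034 ] | plane fix [ 0.0298 -0.0343]
bl1 [ 0.6298 -0.148   0.0275] fix [ 0.0292 -0.1432] | plane fix [ 0.0289 -0.1448]
bl2 [ 0.5735 -0.1607  0.0319] fix [-0.0285 -0.1421] | plane fix [-0.0284 -0.1429]
bl3 [ 0.5476 -0.0551  0.0308] fix [-0.0285 -0.0334] | plane fix [-0.0285 -0.0339]
hub world [0.54350165 0.08117142]
```

```bash
cat >> h.py <<'E'
TH=.236; T0=np.array([.5683,-.0146]); RF=np.array([[np.cos(TH),-np.sin(TH)],[np.sin(TH),np.cos(TH)]])
def go(xf,yf,z,cw=0.):
    "shift+turn in tool axes to fixture point, tool y = fixture y turned clockwise by cw"
    o=bot.get_obs(); A=R.from_rotvec(o['tcp_rot'])
    B=R.from_euler('z',TH-cw)*R.from_matrix([[-1,0,0],[0,1,0],[0,0,-1]])
    p=np.append(RF@[xf,yf]+T0,z)
    print('shift',A.inv().apply(p-o['ee_pos']).round(4),'turn',(A.inv()*B).as_rotvec().round(4))
def st():
    o=bot.get_obs(); p=np.array(o['ee_pos']); print('t',round(float(o['clock']),2),'fix',(RF.T@(p[:2]-T0)).round(4),'z',p[2].round(4),'F fix',(RF.T@o['ft_force'][:2]).round(2),o['ft_force'][2].round(2),'q',np.round(o['q'],2))
E
python3 -c "
from h import *
go(0,.27,.2);go(0,-.185,.09);go(0,-.185,.018);st()"
```

```text
shift [-0.4358 -0.2935  0.031 ] turn [-1.500e-03 -2.000e-04 -4.647e-01]
shift [-0.6397 -0.7001  0.1416] turn [-1.500e-03 -2.000e-04 -4.647e-01]
shift [-0.6396 -0.7     0.2136] turn [-1.500e-03 -2.000e-04 -4.647e-01]
t 0.15 fix [-0.258   0.7277] z 0.2305 F fix [-0.04  0.59] -0.31 q [-1.44  0.4   0.05  1.54 -0.02  1.21 -0.05]
```

Emit:
{"api": "servo_tool", "payload": {
  "motion": [
    [[0,0,-0.465],[-0.43,-0.29,0.03],0],
    [[0,0,-0.465],[-0.43,-0.29,0.03],0],
    [[0,0,-0.465],[-0.43,-0.29,0.03],0],
    [[0,0,-0.465],[-0.43,-0.29,0.03],0],
    [[0,0,-0.465],[-0.43,-0.29,0.03],0],
    [[0,0,-0.465],[-0.43,-0.29,0.03],0],
    [[0,0,-0.465],[-0.43,-0.29,0.03],0],
    [[0,0,-0.465],[-0.43,-0.29,0.03],0],
    [[0,0,-0.465],[-0.43,-0.29,0.03],0],
    [[0,0,-0.465],[-0.43,-0.29,0.03],0],
    [[0,0,-0.465],[-0.43,-0.29,0.03],0],
    [[0,0,-0.465],[-0.64,-0.7,0.05],0],
    [[0,0,-0.465],[-0.64,-0.7,0.05],0],
    [[0,0,-0.465],[-0.64,-0.7,0.05],0],
    [[0,0,-0.465],[-0.64,-0.7,0.05],0],
    [[0,0,-0.465],[-0.64,-0.7,0.05],0],
    [[0,0,-0.465],[-0.64,-0.7,0.05],0],
    [[0,0,-0.465],[-0.64,-0.7,0.05],0],
    [[0,0,-0.465],[-0.64,-0.7,0.05],0],
    [[0,0,-0.465],[-0.64,-0.7,0.05],0]
  ]
}}

```text
clock: 1.82
ee_pos: [0.5703, -0.0615, 0.1875]
tcp_rot: [0.371, -3.12, -0.001]
ft_force: [1.2, 1.1, 0.8]
width: -0.004
grasp_force: 0.0
```

```bash
python3 -c "
from h import *
go(0,-.185,.09);go(0,-.185,.018);st()"
```

```text
shift [-0.009  -0.1389  0.0975] turn [ 0.0004 -0.      0.0006]
shift [-0.009  -0.139   0.1695] turn [ 0.0004 -0.      0.0006]
t 1.82 fix [-0.009  -0.0461] z 0.1875 F fix [1.39 0.81] 0.84 q [-0.29  0.32  0.4   1.78 -0.14  1.07  1.97]
```

Emit:
{"api": "servo_tool", "payload": {
  "motion": [
    [[0,0,0],[-0.009,-0.14,0.05],0],
    [[0,0,0],[-0.009,-0.14,0.05],0],
    [[0,0,0],[-0.009,-0.14,0.05],0],
    [[0,0,0],[-0.009,-0.14,0.05],0],
    [[0,0,0],[-0.009,-0.14,0.167],0],
    [[0,0,0],[-0.009,-0.14,0.167],0],
    [[0,0,0],[-0.009,-0.14,0.167],0],
    [[0,0,0],[-0.009,-0.14,0.167],0],
    [[0,0,0],[-0.009,-0.14,0.167],0]
  ]
}}

```text
clock: 2.57
ee_pos: [0.6106, -0.1933, 0.019]
tcp_rot: [0.37, -3.116, -0.002]
ft_force: [-0.0, -0.3, 0.3]
width: -0.0
grasp_force: 0.0
```

```bash
python3 -c "
from h import *
go(0,-.165,.018);go(0,-.095,.018);st()"
```

```text
shift [-0.0007  0.0187  0.001 ] turn [ 0.0017 -0.0034  0.0003]
shift [-0.0007  0.0887  0.0012] turn [ 0.0017 -0.0034  0.0003]
t 2.57 fix [-0.0007 -0.1837] z 0.019 F fix [-0.11 -0.3 ] 0.35 q [-0.02  0.64  0.36  1.74 -0.29  0.82  2.28]
```

Emit:
{"api": "servo_tool", "payload": {
  "motion": [
    [[0,0,0],[0,0.012,0.001],0],
    [[0,0,0],[0,0.018,0.001],0],
    [[0,0,0],[0,0.023,0.001],0],
    [[0,0,0],[0,0.028,0.001],0],
    [[0,0,0],[0,0.033,0.001],0],
    [[0,0,0],[0,0.038,0.001],0],
    [[0,0,0],[0,0.043,0.001],0],
    [[0,0,0],[0,0.048,0.001],0],
    [[0,0,0],[0,0.053,0.001],0],
    [[0,0,0],[0,0.058,0.001],0],
    [[0,0,0],[0,0.063,0.001],0],
    [[0,0,0],[0,0.067,0.001],0],
    [[0,0,0],[0,0.071,0.001],0],
    [[0,0,0],[0,0.074,0.001],0],
    [[0,0,0],[0,0.077,0.001],0],
    [[0,0,0],[0,0.079,0.001],0],
    [[0,0,0],[0,0.08,0.001],0],
    [[0,0,0],[0,0.081,0.001],0]
  ]
}}

```text
clock: 4.07
ee_pos: [0.5939, -0.1162, 0.0207]
tcp_rot: [-0.369, 3.117, -0.003]
ft_force: [0.8, -4.4, 5.2]
width: 0.004
grasp_force: 3.2
```

```bash
python3 -c "
from h import *
st();o=bot.get_obs();save('w1.png',bot.get_image('wrist'));save('t1.png',bot.get_image('top'))
t=cv2.imread('pics/t1.png');w=cv2.imread('pics/w1.png')
cv2.imwrite('pics/c1.png',cv2.convertScaleAbs(np.hstack([cv2.resize(t[190:310,240:440],(400,240)),cv2.resize(w,(400,300))[:240]]),alpha=1.5))"
```

```text
t 4.07 fix [ 0.0011 -0.1048] z 0.0207 F fix [-0.21 -4.43] 5.21 q [-0.15  0.58  0.36  1.84 -0.28  0.77  2.16]
```

View pics/c1.png

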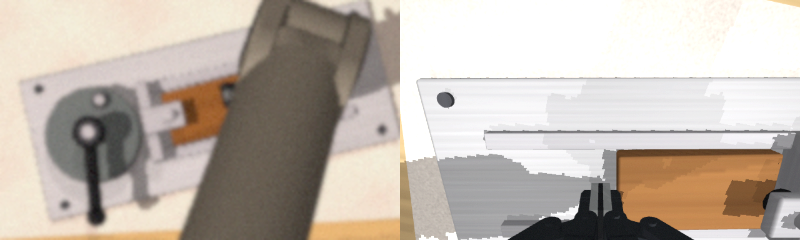

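The wrist view shows the finger against the blank's back at about (615,190). In the top view the blank's front is close to the stop. I'll keep pushing gently until the force rises.

Emit:
{"api": "servo_tool", "payload": {
  "motion": [
    [[0,0,0],[0,0.001,0],0],
    [[0,0,0],[0,0.002,0],0],
    [[0,0,0],[0,0.003,0],0],
    [[0,0,0],[0,0.004,0],0],
    [[0,0,0],[0,0.004,0],0]
  ]
}}

```text
clock: 4.58
ee_pos: [0.5929, -0.1123, 0.0207]
tcp_rot: [-0.369, 3.117, -0.003]
ft_force: [0.9, -3.7, 5.9]
width: 0.002
grasp_force: 3.1
```

```bash
python3 -c "
from h import *
st()"
```

```text
t 4.58 fix [ 0.0011 -0.1007] z 0.0207 F fix [ 0.02 -3.76] 5.92 q [-0.16  0.58  0.36  1.84 -0.28  0.77  2.16]
```

Emit:
{"api": "servo_tool", "payload": {
  "motion": [
    [[0,0,0],[0,0.001,0],0],
    [[0,0,0],[0,0.002,0],0],
    [[0,0,0],[0,0.003,0],0],
    [[0,0,0],[0,0.004,0],0],
    [[0,0,0],[0,0.005,0],0],
    [[0,0,0],[0,0.005,0],0]
  ]
}}

```text
clock: 5.08
ee_pos: [0.5917, -0.1074, 0.0207]
tcp_rot: [-0.369, 3.117, -0.003]
ft_force: [1.6, -4.4, 6.5]
width: -0.002
grasp_force: 3.1
```

```bash
python3 -c "
from h import *
st()"
```

```text
t 5.08 fix [ 0.0011 -0.0957] z 0.0207 F fix [ 0.53 -4.63] 6.45 q [-0.17  0.58  0.36  1.85 -0.28  0.77  2.15]
```

Emit:
{"api": "servo_tool", "payload": {
  "motion": [
    [[0,0,0],[0,0.001,0],0],
    [[0,0,0],[0,0.002,0],0],
    [[0,0,0],[0,0.003,0],0],
    [[0,0,0],[0,0.004,0],0],
    [[0,0,0],[0,0.005,0],0],
    [[0,0,0],[0,0.005,0],0]
  ]
}}

```text
clock: 5.58
ee_pos: [0.591, -0.1048, 0.0208]
tcp_rot: [-0.367, 3.116, -0.008]
ft_force: [1.8, -7.3, 3.7]
width: 0.0
grasp_force: 4.4
```

Run:
```python
from h import *
st();o=bot.get_obs();w=bot.get_image('wrist');save('w2.png',w);K,W,_=cam('wrist',o)
for p in[(.03,-.08,.03),(0,-.08,.03),(.036,-.185,.02),(.08,-.23,.012)]:
    print(p,proj(K,W,np.append(RF@p[:2]+T0,p[2])).round(1))
s=bot.get_image('scene');save('s2.png',s)
cv2.imwrite('pics/c2.png',cv2.convertScaleAbs(np.hstack([cv2.resize(w[:,:,::-1],(400,300)),cv2.resize(s[205:300,220:346,::-1],(400,300),interpolation=cv2.INTER_CUBIC)]),alpha=1.4))
```

```text
t 5.58 fix [ 0.001 -0.093] z 0.0208 F fix [ 0.05 -7.53] 3.73 q [-0.17  0.57  0.36  1.85 -0.28  0.76  2.14]
(0.03, -0.08, 0.03) [347.9 372.7]
(0, -0.08, 0.03) [349.5 317.2]
(0.036, -0.185, 0.02) [139.7 368.3]
(0.08, -0.23, 0.012) [ 81.5 422.2]
```

View pics/c2.png

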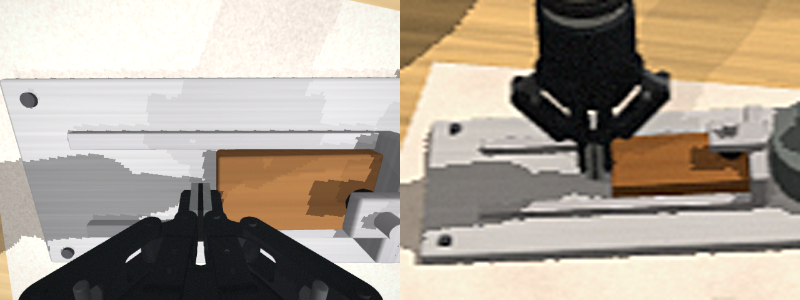

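The wrist view has the blank's back edge at column 347, against 349 predicted for a home blank. The advance has stalled too, so one more small push will confirm it.

Emit:
{"api": "servo_tool", "payload": {
  "motion": [
    [[0,0,0],[0,0.002,0],0],
    [[0,0,0],[0,0.004,0],0],
    [[0,0,0],[0,0.004,0],0],
    [[0,0,0],[0,0.004,0],0]
  ]
}}

```text
clock: 6.02
ee_pos: [0.5898, -0.1045, 0.0209]
tcp_rot: [-0.364, 3.117, -0.015]
ft_force: [3.2, -12.9, 4.4]
width: -0.003
grasp_force: 6.7
```

```bash
python3 -c "
from h import *
st()"
```

```text
t 6.02 fix [-0.0001 -0.0925] z 0.0209 F fix [  0.09 -13.26] 4.36 q [-0.18  0.57  0.37  1.85 -0.27  0.76  2.14]
```

Home: the tool advanced only 0.5 mm while the force rose to 13 N. Now back off, lift and go to the lever.

Emit:
{"api": "servo_tool", "payload": {
  "motion": [
    [[0,0,0],[0,-0.02,0],0],
    [[0,0,0],[0,-0.035,0],0],
    [[0,0,0],[0,-0.035,-0.03],0],
    [[0,0,0],[0,-0.035,-0.07],0],
    [[0,0,0],[0,-0.035,-0.11],0],
    [[0,0,0],[0.02,-0.01,-0.12],0],
    [[0,0,0],[0.04,0.03,-0.12],0],
    [[0,0,0],[0.055,0.06,-0.12],0],
    [[0,0,0],[0.07,0.1,-0.12],0],
    [[0,0,0],[0.07,0.13,-0.12],0],
    [[0,0,0],[0.07,0.165,-0.12],0],
    [[0,0,0],[0.07,0.165,-0.12],0],
    [[0,0,0],[0.07,0.165,-0.12],0],
    [[0,0,0],[0.07,0.165,-0.12],0]
  ]
}}

```text
clock: 7.18
ee_pos: [0.481, 0.0469, 0.1392]
tcp_rot: [0.372, -3.118, -0.0]
ft_force: [-0.2, 0.1, 0.5]
width: 0.002
grasp_force: 0.0
```

Run:
```python
from h import *
st();o=bot.get_obs();w=bot.get_image('wrist');save('w3.png',w);K,W,_=cam('wrist',o)
for p in[(-.0888,.1142,.087),(0,.1,.095),(.034,.083,.06),(.08,.17,.012),(-.08,.17,.012)]:
    print(p,proj(K,W,np.append(RF@p[:2]+T0,p[2])).round(1))
go(-.069,.08,.073,.16)
```

```text
t 7.18 fix [-0.0705  0.0802] z 0.1392 F fix [-0.18  0.16] 0.54 q [-0.51  0.21  0.37  2.04 -0.1   0.91  1.72]
(-0.0888, 0.1142, 0.087) [377.3 237.8]
(0, 0.1, 0.095) [350.4 369.6]
(0.034, 0.083, 0.06) [323.9 375.6]
(0.08, 0.17, 0.012) [413.6 380.8]
(-0.08, 0.17, 0.012) [430.8 219.9]
shift [-0.0015  0.0008  0.0663] turn [-1.000e-04 -1.400e-03  1.594e-01]
```

View pics/w3.png

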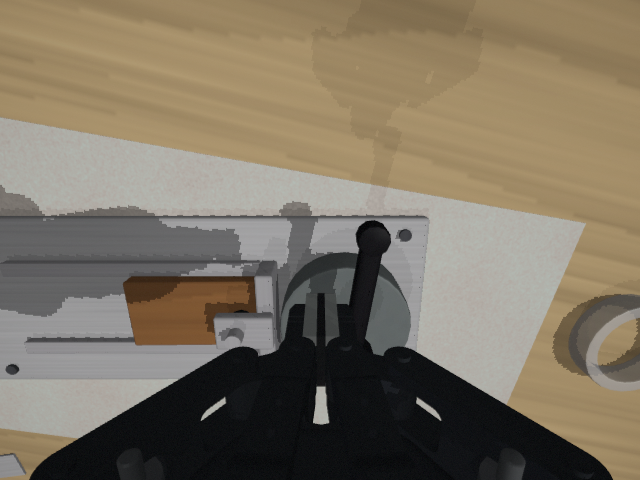

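The wrist view shows the lever tip at (373,238), within 4 px of the prediction, and the blank seated against the end stop. The fingers are clear on the lever's counter-clockwise side, so I'll descend with the turn.

Emit:
{"api": "servo_tool", "payload": {
  "motion": [
    [[0,0,0.1],[-0.002,0,0.03],0],
    [[0,0,0.16],[-0.002,0,0.06],0],
    [[0,0,0.16],[-0.002,0,0.066],0],
    [[0,0,0.16],[-0.002,0,0.066],0]
  ]
}}

```text
clock: 7.57
ee_pos: [0.4818, 0.0454, 0.0718]
tcp_rot: [0.118, -3.134, 0.003]
ft_force: [-0.2, 0.9, -0.1]
width: 0.002
grasp_force: 0.0
```

```bash
cat >> h.py <<'E'
def arc(start,stop,n,r=.065,off=.019):
    "print rows to swing: lever angle a clockwise from -x; tool behind it by off"
    o=bot.get_obs(); A=R.from_rotvec(o['tcp_rot'])
    for a in np.linspace(start,stop,n):
        u=np.array([-np.cos(a),np.sin(a)]); t=np.array([np.sin(a),np.cos(a)])
        p=np.append(RF@(np.array([0,.1])+r*u-off*t)+T0,.074)
        B=R.from_euler('z',TH-a)*R.from_matrix([[-1,0,0],[0,1,0],[0,0,-1]])
        s=A.inv().apply(p-o['ee_pos']); w=(A.inv()*B).as_rotvec()
        print('[[0, 0, %.2f], [%.3f, %.3f, %.3f], 0],'%(w[2],s[0],s[1],s[2]),end=' ')
    print()
def ang():
    o=bot.get_obs();f=RF.T@(o['ee_pos'][:2]-T0)-[0,.1]; F=RF.T@o['ft_force'][:2]
    a=np.arctan2(f[1],-f[0]); rr=np.hypot(*f); t=np.array([np.sin(a),np.cos(a)])
    y=R.from_rotvec(o['tcp_rot']).as_matrix()[:2,1]; yf=RF.T@y; cw=np.arctan2(yf[0],yf[1])
    print('t',round(float(o['clock']),2),'post r %.4f lever~%.3f yaw cw %.3f'%(rr,a+np.arcsin(.019/rr),cw),'F along tool y %.2f x %.2f z %.2f'%(F@yf,F@[-yf[1],yf[0]],o['ft_force'][2]))
E
python3 -c "
from h import *
st();ang();arc(0,.7,15)"
```

```text
t 7.57 fix [-0.07    0.0786] z 0.0718 F fix [0.   0.97] -0.09 q [-0.5   0.32  0.38  2.09 -0.17  0.76  1.62]
t 7.57 post r 0.0732 lever~-0.034 yaw cw 0.161 F along tool y 0.96 x 0.15 z -0.09
[[0, 0, -0.16], [-0.005, 0.003, -0.002], 0], [[0, 0, -0.11], [-0.003, 0.006, -0.002], 0], [[0, 0, -0.06], [-0.002, 0.009, -0.002], 0], [[0, 0, -0.01], [-0.001, 0.013, -0.002], 0], [[0, 0, 0.04], [0.000, 0.016, -0.002], 0], [[0, 0, 0.09], [0.001, 0.019, -0.002], 0], [[0, 0, 0.14], [0.001, 0.023, -0.002], 0], [[0, 0, 0.19], [0.002, 0.026, -0.002], 0], [[0, 0, 0.24], [0.002, 0.029, -0.002], 0], [[0, 0, 0.29], [0.002, 0.033, -0.002], 0], [[0, 0, 0.34], [0.002, 0.036, -0.002], 0], [[0, 0, 0.39], [0.002, 0.039, -0.002], 0], [[0, 0, 0.44], [0.001, 0.043, -0.002], 0], [[0, 0, 0.49], [0.001, 0.046, -0.002], 0], [[0, 0, 0.54], [-0.000, 0.049, -0.002], 0],
```

Emit:
{"api": "servo_tool", "payload": {
  "motion": [
    [[0,0,-0.06],[-0.002,0.009,-0.002],0],
    [[0,0,0.04],[0,0.016,-0.002],0],
    [[0,0,0.09],[0.001,0.019,-0.002],0],
    [[0,0,0.14],[0.001,0.023,-0.002],0],
    [[0,0,0.19],[0.002,0.026,-0.002],0],
    [[0,0,0.24],[0.002,0.029,-0.002],0],
    [[0,0,0.24],[0.002,0.029,-0.002],0]
  ]
}}

```text
clock: 8.15
ee_pos: [0.4804, 0.0749, 0.0769]
tcp_rot: [0.258, 3.13, -0.0]
ft_force: [-0.2, -0.6, -0.2]
width: -0.001
grasp_force: 0.8
```

```bash
python3 -c "
from h import *
st();ang()"
```

```text
t 8.15 fix [-0.0645  0.1075] z 0.0769 F fix [-0.32 -0.58] -0.17 q [-0.6   0.32  0.42  2.09 -0.18  0.77  1.34]
t 8.15 post r 0.0650 lever~0.413 yaw cw 0.401 F along tool y -0.66 x 0.07 z -0.17
```

Emit:
{"api": "servo_tool", "payload": {
  "motion": [
    [[0,0,0.03],[0.001,0.002,0.002],0],
    [[0,0,0.06],[0.001,0.004,0.003],0],
    [[0,0,0.1],[0.0016,0.0066,0.003],0],
    [[0,0,0.1],[0.0016,0.0066,0.003],0]
  ]
}}

```text
clock: 8.48
ee_pos: [0.48, 0.0822, 0.0738]
tcp_rot: [0.412, 3.113, 0.001]
ft_force: [-1.6, -0.4, -0.2]
width: 0.004
grasp_force: 0.8
```

```bash
python3 -c "
from h import *
ang()"
```

```text
t 8.48 post r 0.0649 lever~0.527 yaw cw 0.499 F along tool y -0.78 x 1.42 z -0.21
```

Emit:
{"api": "servo_tool", "payload": {
  "motion": [
    [[0,0,0.03],[0.001,0.002,0],0],
    [[0,0,0.06],[0.001,0.004,0],0],
    [[0,0,0.1],[0.0016,0.0066,0],0],
    [[0,0,0.1],[0.0016,0.0066,0],0]
  ]
}}

```text
clock: 8.82
ee_pos: [0.4801, 0.0893, 0.0736]
tcp_rot: [0.566, 3.089, 0.001]
ft_force: [-0.1, -1.3, 0.5]
width: 0.0
grasp_force: 0.6
```

```bash
python3 -c "
from h import *
st();ang()"
```

```text
t 8.82 fix [-0.0615  0.1216] z 0.0736 F fix [-0.39 -1.23] 0.53 q [-0.66  0.33  0.46  2.08 -0.21  0.77  1.14]
t 8.82 post r 0.0652 lever~0.634 yaw cw 0.599 F along tool y -1.24 x -0.37 z 0.53
```

Emit:
{"api": "servo_tool", "payload": {
  "motion": [
    [[0,0,0.03],[0.001,0.002,0],0],
    [[0,0,0.06],[0.001,0.004,0],0],
    [[0,0,0.1],[0.0016,0.0066,0],0],
    [[0,0,0.1],[0.0016,0.0066,0],0]
  ]
}}

```text
clock: 9.15
ee_pos: [0.4807, 0.0962, 0.0732]
tcp_rot: [0.719, 3.057, 0.001]
ft_force: [-0.3, -1.5, 0.7]
width: -0.0
grasp_force: 0.4
```

```bash
python3 -c "
from h import *
ang()"
```

```text
t 9.15 post r 0.0657 lever~0.737 yaw cw 0.698 F along tool y -1.44 x -0.42 z 0.69
```

Emit:
{"api": "servo_tool", "payload": {
  "motion": [
    [[0,0,0.03],[0.001,0.002,0],0],
    [[0,0,0.06],[0.001,0.004,0],0],
    [[0,0,0.1],[0.0016,0.0066,0],0],
    [[0,0,0.1],[0.0016,0.0066,0],0]
  ]
}}

```text
clock: 9.48
ee_pos: [0.4819, 0.1029, 0.073]
tcp_rot: [0.871, 3.018, 0.001]
ft_force: [-1.3, -0.1, -0.0]
width: -0.003
grasp_force: 0.5
```

```bash
python3 -c "
from h import *
ang()"
```

```text
t 9.48 post r 0.0662 lever~0.839 yaw cw 0.798 F along tool y -0.79 x 1.01 z -0.01
```

Emit:
{"api": "servo_tool", "payload": {
  "motion": [
    [[0,0,0.03],[0.001,0.002,0],0],
    [[0,0,0.06],[0.001,0.004,0],0],
    [[0,0,0.1],[0.0016,0.0066,0],0],
    [[0,0,0.1],[0.0016,0.0066,0],0]
  ]
}}

```text
clock: 9.82
ee_pos: [0.4839, 0.1095, 0.0728]
tcp_rot: [-1.02, -2.971, -0.001]
ft_force: [-1.4, -0.6, 0.1]
width: -0.003
grasp_force: 0.7
```

```bash
python3 -c "
from h import *
ang()"
```

```text
t 9.82 post r 0.0667 lever~0.940 yaw cw 0.897 F along tool y -1.37 x 0.73 z 0.08
```

Emit:
{"api": "servo_tool", "payload": {
  "motion": [
    [[0,0,0.03],[0.001,0.002,0],0],
    [[0,0,0.06],[0.001,0.004,0],0],
    [[0,0,0.1],[0.0014,0.0066,0],0],
    [[0,0,0.1],[0.0014,0.0066,0],0]
  ]
}}

```text
clock: 10.15
ee_pos: [0.4868, 0.1156, 0.0728]
tcp_rot: [-1.167, -2.916, -0.001]
ft_force: [-0.4, -0.4, 0.4]
width: 0.001
grasp_force: 0.3
```

```bash
python3 -c "
from h import *
ang()"
```

```text
t 10.15 post r 0.0668 lever~1.041 yaw cw 0.997 F along tool y -0.58 x -0.01 z 0.37
```

Emit:
{"api": "servo_tool", "payload": {
  "motion": [
    [[0,0,0.03],[0.001,0.002,0],0],
    [[0,0,0.06],[0.001,0.004,0],0],
    [[0,0,0.1],[0.0014,0.0066,0],0],
    [[0,0,0.1],[0.0014,0.0066,0],0]
  ]
}}

```text
clock: 10.48
ee_pos: [0.4889, 0.1202, 0.0725]
tcp_rot: [-1.311, -2.852, 0.004]
ft_force: [-4.0, -2.6, 2.8]
width: 0.001
grasp_force: 2.6
```

```bash
python3 -c "
from h import *
ang();save('w4.png',bot.get_image('wrist'))"
```

```text
t 10.48 post r 0.0674 lever~1.112 yaw cw 1.098 F along tool y -4.72 x 0.67 z 2.79
```

View pics/w4.png

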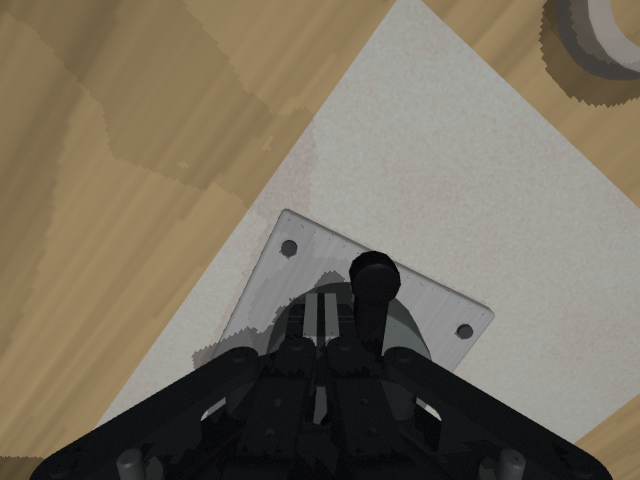

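The wrist view shows the lever in contact just right of the fingers, with its tip at (375,275). The force is rising, so this is the hump, and I'll use smaller steps.

Emit:
{"api": "servo_tool", "payload": {
  "motion": [
    [[0,0,0.02],[0.0003,0.0013,0],0],
    [[0,0,0.04],[0.0006,0.0026,0],0],
    [[0,0,0.06],[0.001,0.004,0],0],
    [[0,0,0.08],[0.0012,0.0053,0],0],
    [[0,0,0.08],[0.0012,0.0053,0],0]
  ]
}}

```text
clock: 10.95
ee_pos: [0.4898, 0.1225, 0.0723]
tcp_rot: [-1.423, -2.793, 0.01]
ft_force: [-9.0, -7.1, 9.6]
width: -0.002
grasp_force: 5.9
```

```bash
python3 -c "
from h import *
ang()"
```

```text
t 10.95 post r 0.0681 lever~1.145 yaw cw 1.178 F along tool y -11.43 x -0.47 z 9.57
```

Emit:
{"api": "servo_tool", "payload": {
  "motion": [
    [[0,0,0.01],[0.0002,0.001,0],0],
    [[0,0,0.02],[0.0003,0.002,0],0],
    [[0,0,0.03],[0.0005,0.003,0],0],
    [[0,0,0.03],[0.0005,0.003,0],0]
  ]
}}

```text
clock: 11.28
ee_pos: [0.4901, 0.1234, 0.0721]
tcp_rot: [-1.464, -2.769, 0.015]
ft_force: [-13.3, -9.5, 13.7]
width: -0.0
grasp_force: 8.1
```

```bash
python3 -c "
from h import *
ang();st()"
```

```text
t 11.28 post r 0.0683 lever~1.157 yaw cw 1.208 F along tool y -16.31 x -0.39 z 13.66
t 11.28 fix [-0.0438  0.1525] z 0.0721 F fix [-15.11  -6.15] 13.66 q [-0.81  0.4   0.58  2.04 -0.3   0.8   0.55]
```

```bash
python3 -c "
from h import *
s=bot.get_image('scene');t=bot.get_image('top');save('s5.png',s);save('t5.png',t)
s0=cv2.imread('pics/scene0.png')
f=lambda a:cv2.resize(a[200:290,310:410],(400,360),interpolation=cv2.INTER_CUBIC)
g=cv2.resize(t[210:310,240:340,::-1],(240,240),interpolation=cv2.INTER_CUBIC)
top=np.zeros((240,800,3),np.uint8);top[:,:240]=g;top[:,250:490]=cv2.resize(cv2.imread('pics/top0.png')[210:310,240:340],(240,240),interpolation=cv2.INTER_CUBIC)
cv2.imwrite('pics/c5.png',cv2.convertScaleAbs(np.vstack([np.hstack([f(s[:,:,::-1]),f(s0)]),top]),alpha=1.5))
Ks,Ws,_=cam('scene');Kt,Wt,_=cam('top')
for z in(.06,.0545,.063):
  p=np.append(RF@[.027,.073]+T0,z);print(proj(Ks,Ws,p),proj(Kt,Wt,p))
for a in(1.05,1.13,1.2):
  p=np.append(RF@[-.088*np.cos(a),.1+.088*np.sin(a)]+T0,.087);print(a,proj(Ks,Ws,p),proj(Kt,Wt,p))
"
```

```text
[346.68214957 252.37542683] [294.88341465 240.74444174]
[346.64642723 254.00825259] [295.07868682 240.9659632 ]
[346.70170569 251.48153972] [294.77613636 240.62274265]
1.05 [385.22006612 224.20918665] [253.11717427 283.97492925]
1.13 [386.80364346 225.73108708] [250.94778352 281.40295848]
1.2 [388.04275563 227.12677452] [249.225625   279.01589142]
```

View pics/c5.png

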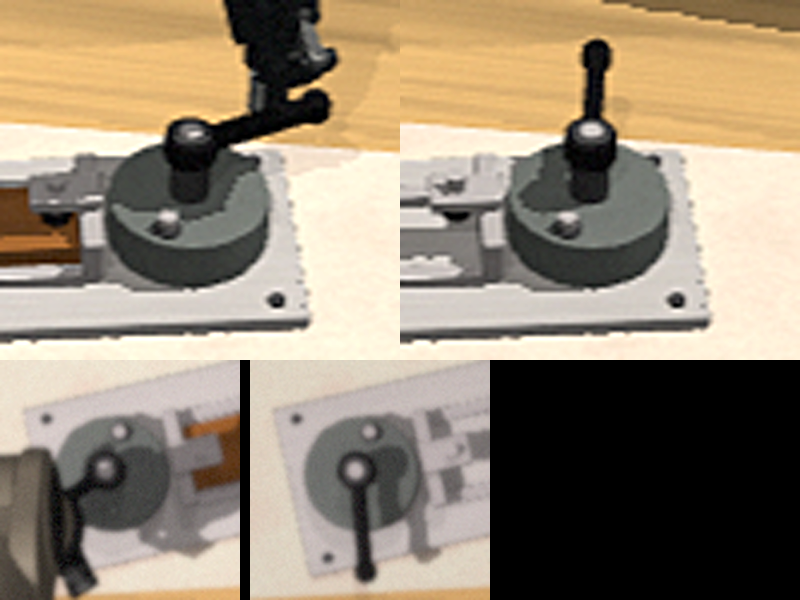

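The scene crop (left now, right at the start) shows the pin at row 220 against 225 before. It has risen about 3 mm, so the lever is on the hump and not at the hard stop. I'll continue in small steps.

Emit:
{"api": "servo_tool", "payload": {
  "motion": [
    [[0,0,0.01],[0.0002,0.001,0],0],
    [[0,0,0.02],[0.0003,0.002,0],0],
    [[0,0,0.02],[0.0003,0.002,0],0]
  ]
}}

```text
clock: 11.63
ee_pos: [0.4902, 0.124, 0.0718]
tcp_rot: [-1.491, -2.752, 0.019]
ft_force: [-15.0, -10.5, 15.6]
width: -0.003
grasp_force: 9.6
```

```bash
cat >> h.py <<'E'
def pin(im,u0=340,v0=245,w=14,h=18):
    "bright-pin centroid in the scene picture"
    g=cv2.cvtColor(im,cv2.COLOR_RGB2GRAY)[v0:v0+h,u0:u0+w].astype(float)
    m=np.clip(g-110,0,None); yy,xx=np.mgrid[v0:v0+h,u0:u0+w]
    return ((m*xx).sum()/m.sum()).round(2),((m*yy).sum()/m.sum()).round(2)
E
python3 -c "
from h import *
ang();s=bot.get_image('scene')
for i in (cv2.imread('pics/scene0.png'),cv2.imread('pics/s2.png'),cv2.imread('pics/s5.png')): print(pin(i[:,:,::-1]))
print(pin(s))
print(cv2.cvtColor(cv2.imread('pics/scene0.png'),cv2.COLOR_BGR2GRAY)[246:262,345:358].max(1), cv2.cvtColor(s,cv2.COLOR_RGB2GRAY)[246:262,345:358].max(1))"
```

```text
t 11.63 post r 0.0686 lever~1.164 yaw cw 1.229 F along tool y -18.32 x -0.62 z 15.61
(np.float64(351.54), np.float64(253.56))
(np.float64(351.56), np.float64(253.6))
(np.float64(351.61), np.float64(253.53))
(np.float64(351.63), np.float64(253.54))
[ 47  49  50  48  48  69  85 141 140 117  83  85  88  92  93  85] [ 50  51  51  49  50  49  89 143 146 105  88  86  91  94  96  89]
```

```bash
python3 -c "
from h import *
o=bot.get_obs();F=np.array(o['ft_force']);M=np.array(o['moment']);A=R.from_rotvec(o['tcp_rot']).inv()
f=A.apply(F);m=A.apply(M);print('tool F',f.round(2),'M',m.round(3),'tilt z axis',A.inv().apply([0,0,1]).round(4))
print('closest pt on line of action (tool axes)',(np.cross(f,m)/(f@f)).round(4),'dir',(f/np.linalg.norm(f)).round(2))
print('torque',np.round(o['joint_torque'],1))
"
```

```text
tool F [ -0.2  -19.7  -15.06] M [ 3.562 -0.052 -0.004] tilt z axis [-0.0158 -0.0051 -0.9999]
closest pt on line of action (tool axes) [-0.0011 -0.0872  0.1141] dir [-0.01 -0.79 -0.61]
torque [ -3.1 -31.    2.  -25.2  -2.1  -4.9  -0.1]
```

Emit:
{"api": "servo_tool", "payload": {
  "motion": [
    [[0,0,0],[0,0,0],0],
    [[0,0,0],[0,0,0],0],
    [[0,0,0],[0,0,0],0],
    [[0,0,0],[0,0,0],0],
    [[0,0,0],[0,0,0],0],
    [[0,0,0],[0,0,0],0]
  ]
}}

```text
clock: 12.18
ee_pos: [0.4902, 0.124, 0.0719]
tcp_rot: [-1.49, -2.753, 0.018]
ft_force: [-14.9, -10.4, 16.0]
width: -0.004
grasp_force: 9.5
```

```bash
python3 -c "
from h import *
ang()"
```

```text
t 12.18 post r 0.0686 lever~1.164 yaw cw 1.228 F along tool y -18.18 x -0.61 z 15.96
```

Emit:
{"api": "servo_tool", "payload": {
  "motion": [
    [[0,0,-0.02],[0,-0.002,0],0],
    [[0,0,-0.04],[-0.001,-0.006,-0.002],0],
    [[0,0,-0.06],[-0.001,-0.012,-0.004],0],
    [[0,0,-0.07],[-0.001,-0.014,-0.006],0],
    [[0,0,-0.07],[-0.001,-0.014,-0.006],0]
  ]
}}

```text
clock: 12.6
ee_pos: [0.4864, 0.1209, 0.0794]
tcp_rot: [1.397, 2.813, 0.003]
ft_force: [-1.6, -1.0, 0.8]
width: -0.006
grasp_force: 1.0
```

```bash
python3 -c "
from h import *
ang();st()
s=bot.get_image('scene');print(pin(s));o=bot.get_obs()
Kt,Wt,_=cam('top');t=bot.get_image('top');save('t6.png',t);save('s6.png',s)
import cv2
Ks,Ws,_=cam('scene')
# lever: dark pixels in scene crop near the tip
g=cv2.cvtColor(s,cv2.COLOR_RGB2GRAY)[205:250,350:402]
print(np.argwhere(g<38)[:,1].max()+350, [tuple(x[::-1]+[350,205]) for x in np.argwhere(g<38) if x[1]==np.argwhere(g<38)[:,1].max()])
for a in(1.0,1.05,1.1,1.15,1.2):
  p=np.append(RF@[-.088*np.cos(a),.1+.088*np.sin(a)]+T0,.087);print(a,proj(Ks,Ws,p).round(1),proj(Kt,Wt,p).round(1))"
```

```text
t 12.6 post r 0.0699 lever~1.090 yaw cw 1.158 F along tool y -1.86 x 0.19 z 0.80
t 12.6 fix [-0.048   0.1509] z 0.0794 F fix [-1.78 -0.57] 0.8 q [-0.81  0.37  0.58  2.05 -0.28  0.8   0.58]
(np.float64(351.57), np.float64(253.61))
393 [(np.int64(393), np.int64(208)), (np.int64(393), np.int64(209)), (np.int64(393), np.int64(210)), (np.int64(393), np.int64(211)), (np.int64(393), np.int64(212))]
1.0 [384.1 223.3] [254.6 285.5]
1.05 [385.2 224.2] [253.1 284. ]
1.1 [386.2 225.2] [251.7 282.4]
1.15 [387.2 226.1] [250.4 280.7]
1.2 [388.  227.1] [249.2 279. ]
```

Emit:
{"api": "servo_tool", "payload": {
  "motion": [
    [[0,0,0],[0,0.002,0],0],
    [[0,0,0],[0,0.004,-0.001],0],
    [[0,0,0],[0,0.006,-0.002],0],
    [[0,0,0],[0,0.008,-0.003],0],
    [[0,0,0],[0,0.01,-0.004],0],
    [[0,0,0],[0,0.01,-0.004],0]
  ]
}}

```text
clock: 13.2
ee_pos: [0.4887, 0.1235, 0.0799]
tcp_rot: [-1.397, -2.805, 0.016]
ft_force: [-7.6, -5.5, -5.1]
width: 0.002
grasp_force: 4.4
```

```bash
python3 -c "
from h import *
ang();st()"
```

```text
t 13.2 post r 0.0695 lever~1.142 yaw cw 1.160 F along tool y -9.37 x 0.22 z -5.11
t 13.2 fix [-0.0451  0.1529] z 0.0799 F fix [-8.68 -3.54] -5.11 q [-0.81  0.38  0.58  2.04 -0.28  0.82  0.58]
```

Emit:
{"api": "servo_tool", "payload": {
  "motion": [
    [[0,0,0],[0,0.001,0],0],
    [[0,0,0],[0,0.002,-0.001],0],
    [[0,0,0],[0,0.003,-0.001],0],
    [[0,0,0],[0,0.003,-0.001],0]
  ]
}}

```text
clock: 13.53
ee_pos: [0.4891, 0.124, 0.0803]
tcp_rot: [-1.396, -2.802, 0.021]
ft_force: [-9.4, -8.2, -3.3]
width: 0.004
grasp_force: 6.2
```

```bash
python3 -c "
from h import *
ang();st()"
```

```text
t 13.53 post r 0.0695 lever~1.151 yaw cw 1.160 F along tool y -12.45 x -0.82 z -3.28
t 13.53 fix [-0.0446  0.1533] z 0.0803 F fix [-11.09  -5.72] -3.28 q [-0.81  0.38  0.58  2.03 -0.28  0.82  0.57]
```

Emit:
{"api": "servo_tool", "payload": {
  "motion": [
    [[0,0,0],[0,0.001,0],0],
    [[0,0,0],[0,0.002,0],0],
    [[0,0,0],[0,0.003,0],0],
    [[0,0,0],[0,0.003,0],0]
  ]
}}

```text
clock: 13.87
ee_pos: [0.4896, 0.1246, 0.0801]
tcp_rot: [-1.395, -2.798, 0.026]
ft_force: [-14.3, -10.0, 0.8]
width: 0.001
grasp_force: 8.6
```

```bash
python3 -c "
from h import *
ang();st();s=bot.get_image('scene');print(pin(s));save('s7.png',s);save('t7.png',bot.get_image('top'))
def rb(f):
    i=cv2.imread(f).astype(int);g=cv2.cvtColor(i.astype(np.uint8),cv2.COLOR_BGR2GRAY);return g[246:260,346:358]
print(rb('pics/scene0.png'));print(rb('pics/s7.png'))"
```

```text
t 13.87 post r 0.0694 lever~1.163 yaw cw 1.161 F along tool y -17.41 x 0.59 z 0.79
t 13.87 fix [-0.0439  0.1537] z 0.0801 F fix [-16.2   -6.39] 0.79 q [-0.81  0.39  0.58  2.03 -0.28  0.83  0.57]
(np.float64(351.63), np.float64(253.54))
[[ 46  47  46  47  45  43  27  15  18  18  17  22]
 [ 48  47  49  49  49  47  27  19  18  16  18  21]
 [ 47  49  47  45  49  50  33  11  14  19  19  20]
 [ 47  46  46  44  48  47  40  22  12  19  20  15]
 [ 45  47  46  44  46  44  48  44  29  17  10  13]
 [ 47  45  43  47  43  43  42  41  42  56  69  68]
 [ 43  41  39  35  49  59  61  72  80  85  84  85]
 [ 66  82  83  96 129 141 140 126  94  78  79  80]
 [ 79  82  82  98 127 139 140 133 101  77  79  79]
 [ 78  84  61  40  64 108 117  83  58  71  82  79]
 [ 83  62  25  31  46  54  54  67  57  61  79  81]
 [ 61  40  30  18  27  47  56  52  34  64  83  83]
 [ 88  67  35  22  31  43  38  34  38  69  82  83]
 [ 64  85  92  80  44  17  23  40  70  84  84  83]]
[[ 47  46  50  47  49  47  27  15  21  19  19  22]
 [ 50  49  49  48  49  47  31  13  19  20  22  21]
 [ 48  50  47  51  49  53  34  14  24  26  18  23]
 [ 45  50  48  50  46  49  42  27  17  18  22  18]
 [ 48  49  49  48  45  48  49  45  35  17  15  18]
 [ 46  47  45  44  43  44  39  44  46  46  42  44]
 [ 43  43  43  38  71  92  77  74  66  44  49  51]
 [ 85  82  86  86 121 144 142 131  84  44  47  49]
 [ 82  82  84  97 129 143 143 138  91  37  43  46]
 [ 80  86  62  39  66  92 104  88  66  77  67  42]
 [ 84  63  27  30  49  57  58  58  48  65  85  89]
 [ 63  43  31  18  29  42  53  50  38  67  87  85]
 [ 91  71  36  22  33  43  43  34  40  73  85  84]
 [ 64  86  91  84  48  17  23  40  74  88  84  84]]
```

The pin's pixels have shifted up about a quarter pixel, or roughly 0.8 mm. This is the hump's ramp, so I'll continue.

Emit:
{"api": "servo_tool", "payload": {
  "motion": [
    [[0,0,0],[0,0.001,0],0],
    [[0,0,0],[0,0.002,0],0],
    [[0,0,0],[0,0.003,0.001],0],
    [[0,0,0],[0,0.003,0.001],0]
  ]
}}

```text
clock: 14.3
ee_pos: [0.4982, 0.1302, 0.081]
tcp_rot: [-1.4, -2.807, 0.008]
ft_force: [-0.1, 0.4, -0.9]
width: 0.001
grasp_force: 0.1
```

```bash
cat >> h.py <<'E'
def pinrow():
    s=bot.get_image('scene');g=cv2.cvtColor(s,cv2.COLOR_RGB2GRAY)[250:258,350:353].mean(1);print('pin rows250-257',g.round(0))
    return s
E
python3 -c "
from h import *
ang();st();pinrow()"
```

```text
t 14.3 post r 0.0667 lever~1.320 yaw cw 1.161 F along tool y 0.13 x 0.42 z -0.87
t 14.3 fix [-0.0343  0.1572] z 0.081 F fix [-0.05  0.43] -0.87 q [-0.81  0.39  0.57  2.01 -0.29  0.82  0.57]
pin rows250-257 [ 45.  46. 138. 138. 121.  52.  48.  32.]
```

The force fell suddenly, but the pin rows show it raised about 1 px (3 mm), so it has not dropped yet. I'll take the next steps very carefully.

Emit:
{"api": "servo_tool", "payload": {
  "motion": [
    [[0,0,0.01],[0,0,0.002],0],
    [[0,0,0.02],[0.0002,0.001,0.003],0],
    [[0,0,0.03],[0.0004,0.002,0.003],0],
    [[0,0,0.03],[0.0004,0.002,0.003],0]
  ]
}}

```text
clock: 14.68
ee_pos: [0.5035, 0.1342, 0.08]
tcp_rot: [1.441, 2.79, 0.002]
ft_force: [-0.4, -0.1, -0.3]
width: -0.001
grasp_force: 0.0
```

```bash
python3 -c "
from h import *
ang();s=pinrow();save('s8.png',s)
Ks,Ws,_=cam('scene')
for a in (1.2,1.35,1.5,1.65):
  p=np.append(RF@[-.088*np.cos(a),.1+.088*np.sin(a)]+T0,.087);print(a,proj(Ks,Ws,p).round(1))
g=cv2.cvtColor(s,cv2.COLOR_RGB2GRAY)[215:245,375:400]
for r in g: print(''.join('#' if v<40 else '.' for v in r))"
```

```text
t 14.68 post r 0.0661 lever~1.422 yaw cw 1.190 F along tool y -0.42 x 0.14 z -0.25
pin rows250-257 [ 48.  48.  46.  37. 140. 137. 130.  50.]
1.2 [388.  227.1]
1.35 [390.2 230.3]
1.5 [391.6 233.6]
1.65 [392.3 237.1]
#################....###.
##################...###.
.######################..
..####################...
...################......
..#################......
..###############........
....#########............
..#..######..............
..#.#######..............
..#..######..............
..#..#####...............
.##..#####...............
.##.######...............
.##.######...............
..#.######...............
....####.................
.................###.....
##..###...#.#..######....
#####################....
######################...
######################...
######################...
######################...
#####################....
................####.....
.........................
.........................
.........................
.........................
```

The pin now reads about 1.4 px (about 5 mm) below its start, so it has clicked down, and the fingers carry no force. I'll back off and lift.

Emit:
{"api": "servo_tool", "payload": {
  "motion": [
    [[0,0,0],[0,-0.006,0],0],
    [[0,0,0],[0,-0.015,0],0],
    [[0,0,0],[0,-0.015,-0.02],0],
    [[0,0,0],[0,-0.015,-0.05],0],
    [[0,0,0],[0,-0.015,-0.09],0],
    [[0,0,0],[0.02,-0.015,-0.12],0],
    [[0,0,0],[0.04,-0.05,-0.13],0],
    [[0,0,0],[0.04,-0.08,-0.13],0],
    [[0,0,0],[0.04,-0.08,-0.13],0],
    [[0,0,0],[0.04,-0.08,-0.13],0]
  ]
}}

```text
clock: 15.57
ee_pos: [0.4125, 0.1187, 0.2096]
tcp_rot: [-1.442, -2.789, -0.003]
ft_force: [0.6, 0.6, -0.7]
width: -0.001
grasp_force: 0.0
```

```bash
python3 -c "
from h import *
st();s=pinrow();t=bot.get_image('top');save('s9.png',s)
f=lambda a,k:cv2.resize(a[k[0]:k[1],k[2]:k[3],::-1],(400,400*(k[1]-k[0])//(k[3]-k[2])),interpolation=cv2.INTER_CUBIC)
a=f(s,(200,300,215,400));b=f(s,(200,290,310,410));c=f(t,(180,310,240,450))
L=np.vstack([a,c]);L=cv2.copyMakeBorder(L,0,max(0,360-len(L)),0,0,0);b=cv2.copyMakeBorder(b,0,len(L)-len(b),0,0,0)
cv2.imwrite('pics/c9.png',cv2.convertScaleAbs(np.hstack([L,b]),alpha=1.5))"
```

```text
t 15.57 fix [-0.1203  0.1661] z 0.2096 F fix [0.67 0.43] -0.7 q [-1.02  0.01  0.65  2.07 -0.01  1.06  0.25]
pin rows250-257 [ 48.  47.  42.  73. 138. 135. 130.  49.]
```

View pics/c9.png

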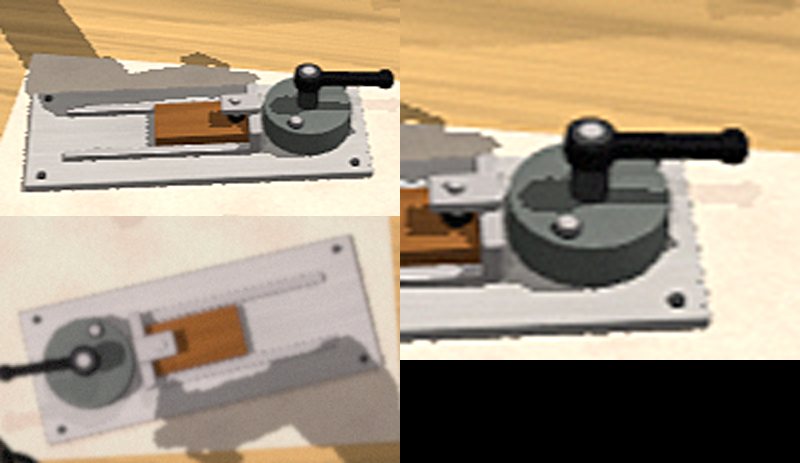

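The pin is down and staying there, the lever is past the click, the blank sits under the bracket against the stop, and the arm is clear. Handing in.

```bash
python3 -c "
from cell import bot
print(bot.close_job())"
```

```text
the job is handed in; nothing more can be done
None
```

The job is handed in at about 16 s of the 54 s: the blank is home against the end stop, the lever was swung clockwise until it clicked, the index pin dropped and stayed down in the last pictures, and the arm is clear; the hump took about 17 N rather than the stated 6 to 14 N, and I can't rule out that the lever ran on lightly through its free play when it let go.

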